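Hold the turntable's key switch on

ROBOT

A 6-joint arm with a two-finger parallel gripper is mounted at the origin on the work surface. World frame = base frame: x ahead of the robot, y to its left, z up, the work surface at z = 0. Lengths are in mm, angles in rad, forces in N, time in s.
With the tool pointing down it reaches from about 350 to 975 mm from the base axis. Payload 7.1 kg.
Tool frame: the origin (TCP) lies between the finger pads; the fingertips stand 19 mm ahead of it and the grasp point (between the pads) is the TCP (ctrl.tcp_to_tips is the distance from the TCP to the fingertips, in mm); z points along the fingers, y is the line along which they close (so a half turn about z gives the same grasp; the last joint's range is limited). The gripper opens to 88 mm and grips with 3 to 60 N. Pads are 20 mm wide; open, the fingers measure 115 mm over their backs; the gripper's body (75 mm by 178 mm) begins 61 mm behind the grasp point.
Start: joints at [-1.32, 0.423, 1.63, -0, 1.089, -0.019], TCP at [166.605, -602.368, 241.675] pointing down, gripper open.
Joint ranges: [-3, 3], [-0.9, 2.11], [0.09, 2.58], [-1.31, 4.45], [0.11, 2.69], [-2.54, 2.54]. Speed limits (rad/s): [2.39, 2.39, 3.01, 3.14, 3.14, 3.14].

INTERFACE

Orientations are given as a rotation vector (axis times angle).
In Python, from workcell import status, optics, ctrl gives the robot as it stands. The module is installed in compiled form; this text tells all that it offers.
- The arm moves only by the shell command python3 -m inch 'ROWS'. ROWS is JSON, a list that holds one entry, the list of rows, each a list of 7 numbers: the shift along the tool's x, y, z in mm, then the turn, a rotation vector about the tool's x, y, z in rad, then the opening in per cent of the stroke, from 0 (shut) to 100 (fully open). A call has 1 to 20 rows; each row is the pose to reach, as a shift and turn from the pose commanded when the call began, along the tool's axes at that moment; what a row does not reach only later rows make up. A row lasts 1/10 s, in which the tool goes at most 50 mm and 8.59 degrees, less where a joint would pass 70% of its speed; a pose out of reach is approached as far as the arm can. A call with a gripper value outside its range is refused whole. The fingers move at their own pace and stop on an object; the grip force is fixed at half the most. Time passes only in rows, so rows that repeat a pose let the fingers close. It gives the time, the measured TCP pose, the force, the opening and the grip force at its end, in the units of the state.
- status.get_obs(): the state, without advancing time (a new reading comes with each control period).
- optics.get_image(name): name is "scene" or "top"; returns a dict with "frame" (400x640x3 uint8, red, green, blue), "fx", "fy", "cx", "cy" (pixels), "rvec" (rotation vector, rad) and "tvec" (3), from world to camera coordinates, as OpenCV has them. Camera axes: x right, y down, z forward; pixel columns grow to the right and rows downward; lengths in mm; the calibration is good to about 2 mm. A picture is of the moment at which its call begins. There is no depth.
- ctrl.close_job(): hands the job in; it is judged then, once.
The state is a dict: "t": time; "qpos": joint angles; "qvel": joint speeds; "joint_torque": joint torques, N m; "ee_pos": TCP position; "orientation": TCP orientation; "ft_force": force on the tool from outside, world axes, zero at the start; "moment": the same for the moment, N m; "width": finger opening in mm; "grasp_force": force on a finger pad.
Only numpy, scipy, OpenCV 4.12 (cv2) and the standard library are available. Lean on these libraries where they do the work, as an engineer would, in place of code of your own. Each camera call takes 0.05 s, during which the arm holds its last target. There are 200 camera calls.

TASK

On the pottery bench, take the key with the square bow out of the wooden key block and put it upright into the keyway of the turntable's grey switch box, working it past the sticky pins (a little wiggle helps) until its collar is fully home against the steel face plate. Only then turn it a quarter clockwise, seen from above, to its stop against the spring, and keep it there: finish while still gripping the key in the turned position. Leave the other keys and everything else on the bench where they are.

Things in the scene. Friction and masses are not known exactly. Their poses are not given: they have to be found in the camera images.
- key_square_bow (a point): Key to use: steel, 80 to 150 g, upright in a slot of the block. Point: centre of its bow (head), a solid rectangular plate 10 mm thick (x), 36 wide (y), 44 high (z up). Below it a round collar, 26 across, 4 thick, its underside 26 mm below this point and resting on the block. The blade's tip is 56 mm below this point. Same after a half turn about z. Grip it from above across the 10 mm.
- key_round_bow (a point): Another key, not to be touched: same steel and size, but its bow is a round disc 36 mm across and 10 mm thick. The point lies on its axis 26 mm above the underside of its collar, which rests on the block; same axes.
- key_tee_bow (a point): Another key, not to be touched: same steel and size, but its bow is a T: a bar 36 mm wide on a 12 mm stem, 10 mm thick. The point lies on its axis 26 mm above the underside of its collar, which rests on the block; same axes.
- key_block: Fixed pale wooden block 70 (x) by 200 (y) by 42 mm high; origin at the centre of its underside. Three slots, 9.5 mm (x) by 26 mm (y), in a row at y = -62, 0 and +62 mm, each with one key upright, its bow's width along the block's y. Which key is in which slot varies.
- keyway (a point): Centre of the keyway's mouth, on top of a steel plate 70 mm square on the grey box, 70 mm above the bench, z up. The slot is 8 mm wide (x), 23 long (y), 8 deep through the plate; the cylinder is below. The key is home with its collar down on the plate: bow centre 26 mm above this point. It can turn only within 6 mm of home. This frame does not turn with the cylinder.
- cylinder (a joint): Turn of the lock cylinder in rad: 0 with the key slot in line with the keyway, growing clockwise seen from above to a hard stop at 1.5 (the quarter turn). A spring drives it back to 0 if let go: 0.014 N m at 0, 0.067 N m at the stop. The key has about 0.1 rad of play in it, so the key turns some 1.6 rad to reach the stop.
- switch_box: Fixed grey control box, 130 (x) by 160 (y) by 62 mm high; origin at the centre of its underside. The keyway lies 20 mm from its centre towards its -x, the slot along its y. Three low lamps, 6 mm high, stand on its +x part.
- key_square_tip (a point): Centre of the tip of the square-bowed key's blade, axes as the bow's. From the tip up: a flat bit 16 mm high, 6 mm thick (x), 20 mm wide (y), its last 6 mm tapered to 2 by 14 mm at the tip; then a round shank 6 mm across, 14 mm long, up to the collar's underside, 30 mm above the tip.
- pins (a point): Level of the two sticky brass pins, 4 mm below the keyway's mouth. They are sprung, 7.5 mm either side of the centre along the slot, on opposite sides, and narrow the slot by 3 mm; the tapered bit pushes them aside. Pushed straight, the key meets some 6 to 9 N over 20 mm of travel, about half with a small twist to and fro (0.05 rad).
- knife: Bystander: fettling knife lying between the block and the box, 180 mm long (x), 18 mm thick.
- jar: Bystander: white ceramic jar, 68 mm across, 85 mm high; origin under its centre.
- rib: Bystander: flat wooden rib 85 by 50 by 6 mm.
- brush: Bystander: brush lying on the bench towards its left side.
- bisque_plate: Bystander: small plain bisque plate, 120 mm across, 18 mm high.

How it is judged (in metres and radians):
On the way, in this order (a step that is already met when the one before it is completed fails the run):
1. the square-bowed key is fully home in the keyway, collar down on the plate (within 3 mm), with the cylinder not yet turned (z of key_square_bow in the frame of keyway between 0.022 and 0.029 m and horizontal distance between key_square_bow and keyway below 0.006 m and angle between key_square_bow's own z axis and vertical below 0.12 rad and value of joint cylinder below 0.35 rad), for 0.1 s.
2. the key, still home, turns the cylinder a quarter clockwise (at least 1.3 rad) (z of key_square_bow in the frame of keyway between 0.022 and 0.029 m and horizontal distance between key_square_bow and keyway below 0.006 m and angle between key_square_bow's own z axis and vertical below 0.12 rad and value of joint cylinder above 1.3 rad), for 0.2 s.
At the end, for the whole second after the job is handed in: The square-bowed key stands upright (within 0.12 rad) in the keyway, its collar within 3 mm of the face plate and its axis within 6 mm of the keyway's, the cylinder is held turned at least 1.3 rad clockwise and still, and the fingers still grip the key (over 2 N) (all of step 2 and velocity of joint cylinder between -0.2 and 0.2 rad/s and contact force between the fingers and key_square above 2 N); the arm keeps its last pose, push and grip.
It fails at once if another key is moved more than 20 mm (distance of any of key_round_bow, key_tee_bow from where it was at the start of the episode above 0.02 m).
It fails at once if a thing lying on the bench (knife, jar, rib, brush, plate) is moved more than 30 mm (distance of any of knife, jar, rib, brush, bisque_plate from where it was at the start of the episode above 0.03 m).
It also fails if it takes over 56 s, if anything falls off the work surface, if the arm or the gripper's body presses on something with over 40 N, if the wrist force passes 120 N, or if a joint passes its speed limit or range.

## Working session

There is one attempt and no reset: what is moved stays moved. The work goes in short steps, Python scripts to look and compute and a shell command to move; the robot and the scene stay as the last step left them, time stands still between calls to the robot, and variables do not carry over. Pictures are saved under pics/ and viewed, at most 10 in all, crops included, and the job is handed in when it is done.

```bash
mkdir -p pics
cat > h.py <<'E'
import numpy as np, cv2
from scipy.spatial.transform import Rotation as R
from workcell import status, optics, ctrl
def get(n,f=None):
    d=optics.get_image(n)
    if f: cv2.imwrite(f,d["frame"][:,:,::-1])
    return d
def ray(d,u,v):
    M=R.from_rotvec(d["rvec"]).as_matrix(); c=-M.T@np.array(d["tvec"])
    return c, M.T@np.array([(u-d["cx"])/d["fx"],(v-d["cy"])/d["fy"],1])
def onz(d,u,v,z):
    c,r=ray(d,u,v); return c+r*(z-c[2])/r[2]
def proj(d,p):
    q=R.from_rotvec(d["rvec"]).as_matrix()@np.array(p,float)+d["tvec"]
    return d["fx"]*q[0]/q[2]+d["cx"], d["fy"]*q[1]/q[2]+d["cy"]
def two(d1,a,d2,b):
    c1,r1=ray(d1,*a);c2,r2=ray(d2,*b)
    s=np.linalg.lstsq(np.c_[r1,-r2],c2-c1,rcond=None)[0]
    p,q=c1+s[0]*r1,c2+s[1]*r2
    return (p+q)/2,np.linalg.norm(p-q)
E
python3 - <<'E'
from h import *
for n in("scene","top"):
    d=get(n,f"pics/{n}0.png"); c,_=ray(d,0,0); print(n,d["fx"],d["cx"],d["cy"],c,d["rvec"])
o=status.get_obs();print(o)
E
```

```text
scene 367.5771451822722 316.1255783449611 200.29887282502054 [1119.59324154  129.66785863  761.67286841] [ 1.72968285  2.01173375 -0.64467552]
top 400.02016919850996 322.93044243225785 195.59742356108396 [ 437.18352465   70.0510013  1127.39845239] [ 2.12192898 -2.12722745  0.199686  ]
{'t': 0.1, 'qpos': array([-1.31996774e+00,  4.23782550e-01,  1.63061436e+00, -1.92859346e-05,
        1.08855124e+00, -1.89969455e-02]), 'qvel': array([ 0.00035744, -0.00173375, -0.00324276, -0.00107146, -0.00093124,
        0.0005265 ]), 'joint_torque': array([ 6.06806134e-04, -5.45615280e+01, -2.74324411e+01,  6.46003336e-02,
        1.88837660e-02, -1.44018838e-05]), 'ee_pos': array([ 166.50773003, -601.9264847 ,  240.96776684]), 'orientation': array([-3.11171110e+00, -4.22389467e-01,  2.72790005e-04]), 'ft_force': array([-0.30149812, -0.95880774, -0.44430836]), 'moment': array([0.00557589, 0.05622424, 0.04030613]), 'grasp_force': 0.0, 'width': 87.64538710896417}
```

View pics/scene0.png

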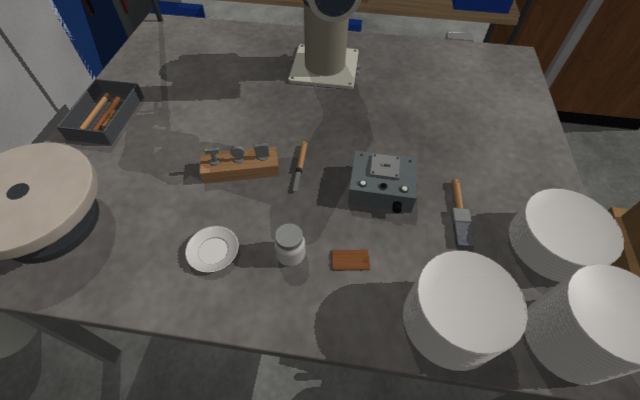

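View pics/top0.png

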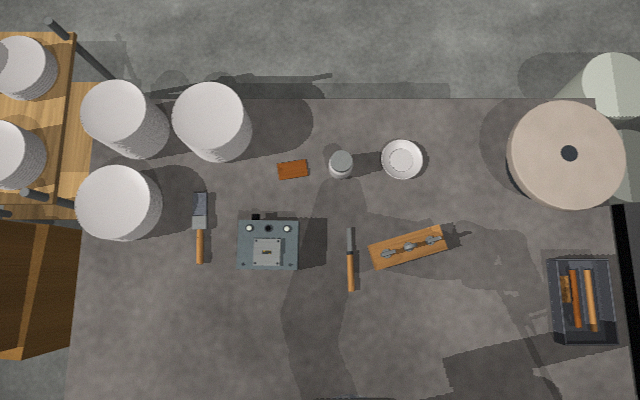

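The scene shows the keys at about (213,155) T, (238,154) round and (262,151) square. The box plate is at (385,166), with the knife between them. In the top view the keys are at (433,239), (410,246) and (388,253), and the keyway is at (267,252). I'll enlarge both views.

Run:
```python
import cv2,numpy as np
s=cv2.imread("pics/scene0.png");t=cv2.imread("pics/top0.png")
f=lambda a,k:cv2.resize(a,None,fx=k,fy=k,interpolation=cv2.INTER_CUBIC)
a=f(s[138:188,195:285],8)[:, :720]; b=f(s[145:215,340:430],4)
A=np.zeros((600,800,3),np.uint8)
A[:300,:390]=cv2.resize(t[215:275,365:443],None,fx=5,fy=5,interpolation=cv2.INTER_CUBIC)
A[:300,400:750]=f(t[212:272,232:302],5)
A[300:,:450]=f(s[138:188,195:285],6)[:300,:450] if 0 else f(s[138:198,195:285],5)
A[300:,455:795]=f(s[145:205,350:418],5)
cv2.imwrite("pics/crop0.png",A)
```

```text
(no output)
```

View pics/crop0.png

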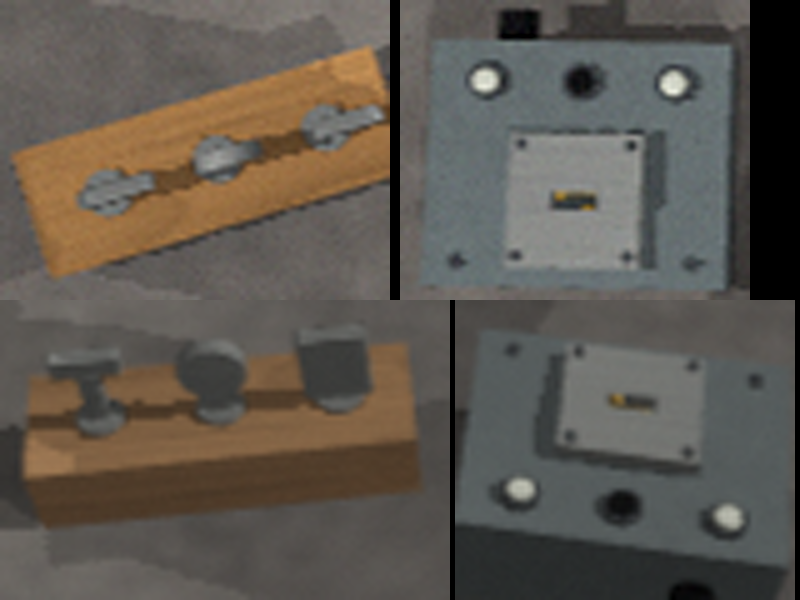

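The crop confirms that the square bow is the key at the +y end of the block, with its collar at top crop (105,192). The keyway slot is at top crop (574,201). Next I'll fit the plate, slot and block.

```bash
cat > m.py <<'E'
from h import *
def big(mask,near):
    n,l,s,c=cv2.connectedComponentsWithStats(mask.astype(np.uint8))
    i=l[near[1],near[0]]
    if i==0:
        i=1+np.argmin([np.hypot(*(c[k]-near))+1e3*(s[k,4]<40) for k in range(1,n)])
    return (l==i).astype(np.uint8)
def quad(m):
    c=max(cv2.findContours(m,0,2)[0],key=cv2.contourArea); h=cv2.convexHull(c)
    for e in np.arange(1,15,.25):
        q=cv2.approxPolyDP(h,e,True)
        if len(q)==4: return q[:,0].astype(float)
for n,pn,bn in(("top",(258,242),(380,262)),("scene",(375,160),(240,165))):
    d=get(n);I=d["frame"].astype(int);r,g,b=I[...,0],I[...,1],I[...,2]
    print(n,"plate rgb",I[pn[1],pn[0]],"block",I[bn[1],bn[0]])
    for nm,m,near,z in(("plate",(r>90)&(abs(r-b)<25),pn,70),("block",(r-b>35)&((r>125) if n=="top" else (r>85)),bn,42)):
        m=big(m,near); q=quad(m); 
        if q is None: print(nm,"none",m.sum());continue
        P=np.array([onz(d,*p,z)[:2] for p in q])
        print(nm,m.sum(),q.tolist(),"\n",P.round(1).tolist(),"mean",P.mean(0).round(1),"sides",np.linalg.norm(P-np.roll(P,-1,0),axis=1).round(1),
          "angs",np.degrees(np.arctan2(*(np.roll(P,-1,0)-P).T[::-1])).round(1))
    box=(slice(242,262),slice(255,280)) if n=="top" else (slice(157,175),slice(372,398))
    S=I[box]; m=(S.max(2)<75)|(S[...,0]-S[...,2]>35)
    m=big(m,(np.array([12,10]))); ys,xs=np.nonzero(m); u,v=xs+box[1].start,ys+box[0].start
    P=np.array([onz(d,a,c,70)[:2] for a,c in zip(u,v)]);
    w,V=np.linalg.eigh(np.cov(P.T)); print("slot",len(u),u.mean(),v.mean(),P.mean(0),np.sqrt(w*12),np.degrees(np.arctan2(V[1,1],V[0,1])))
E
python3 m.py
```

```text
top plate rgb [136 138 135] block [163 114  68]
plate none 174513
block 1563 [[439.0, 224.0], [447.0, 248.0], [376.0, 270.0], [368.0, 245.0]] 
 [[561.9, -248.0], [496.9, -265.9], [439.1, -72.9], [505.4, -53.1]] mean [ 500.8 -160. ] sides [ 67.4 201.5  69.3 202.9] angs [-164.6  106.7   16.6  -73.9]
slot 26 266.2692307692308 251.84615384615384 [486.51298741 217.06661419] [ 8.49087176 21.84002415] 84.41598884618901
scene plate rgb [115 117 114] block [133 100  69]
plate 701 [[377.0, 141.0], [404.0, 155.0], [398.0, 177.0], [370.0, 172.0]] 
 [[407.6, 191.3], [447.1, 262.3], [523.0, 248.4], [517.6, 179.7]] mean [473.8 220.4] sides [ 81.2  77.1  68.9 110.6] angs [ 60.9 -10.4 -94.5 174. ]
block 786 [[276.0, 149.0], [275.0, 166.0], [200.0, 173.0], [200.0, 164.0]] 
 [[451.1, -73.2], [510.8, -63.0], [563.3, -246.6], [534.0, -256.6]] mean [ 514.8 -159.8] sides [ 60.5 190.9  31.  201.3] angs [   9.7  -74.  -161.   114.3]
slot 15 385.0 164.8 [488.12519351 215.42112535] [ 5.90103255 22.50984127] 85.36216144174684
```

Run:
```python
from m import *
print("-----")
d=get("top");s=get("scene")
cp=lambda x,y,x0,y0,k=5:((x+.5)/k-.5+x0,(y+.5)/k-.5+y0)
for nm,dd,q in(("top",d,[cp(x-400,y,232,212) for x,y in((510,131),(645,132),(640,269),(503,268))]),
            ("scene",s,[cp(x-455,y-300,350,145) for x,y in((566,342),(705,358),(700,466),(556,448))])):
    P=np.array([onz(dd,*p,70)[:2] for p in q]);print(nm,P.round(1).tolist(),P.mean(0),np.linalg.norm(P-np.roll(P,-1,0),axis=1).round(1),np.degrees(np.arctan2(*(np.roll(P,-1,0)-P).T[::-1])).round(1))
for z,dd in((70,d),(70,s)):
    I=dd["frame"].astype(int); n=(258,242) if dd is d else (375,163)
    m=big((I.min(2)>(112 if dd is d else 100)),n); q=quad(m)
    if q is not None:
        P=np.array([onz(dd,*p,70)[:2] for p in q]); print(m.sum(),q.tolist(),P.mean(0),np.linalg.norm(P-np.roll(P,-1,0),axis=1).round(1),np.degrees(np.arctan2(*(np.roll(P,-1,0)-P).T[::-1])).round(1))
# collar (centre, z=44..46) and bow top of square key
print("collar top",onz(d,*cp(103,193,365,215),44),"scene collar",onz(s,*cp(340,402-300+300-300,195,138),44))
print("bowtop scene corners",[onz(s,*cp(x,y-300,195,138),90).round(1) for x,y in((298,330),(366,325))],
 "bow end-top pts",[onz(d,*cp(x,y,365,215),90).round(1) for x,y in((112,189),(156,182))])
p=(483.4,-100.5);print(proj(d,(*p,90)),proj(s,(*p,90)),proj(d,(*p,44)),proj(s,(*p,44)))
```

```text
top plate rgb [138 139 137] block [165 119  74]
plate none 173140
block 1568 [[439.0, 224.0], [447.0, 248.0], [374.0, 268.0], [367.0, 246.0]] 
 [[561.9, -248.0], [496.9, -265.9], [444.3, -67.7], [502.8, -50.3]] mean [ 501.4 -158. ] sides [ 67.4 205.   61.  206.3] angs [-164.6  104.8   16.5  -73.4]
slot 26 266.2692307692308 251.84615384615384 [486.51298741 217.06661419] [ 8.49087176 21.84002415] 84.41598884618901
scene plate rgb [116 118 114] block [133 101  69]
plate 692 [[377.0, 140.0], [405.0, 156.0], [398.0, 177.0], [370.0, 172.0]] 
 [[403.9, 191.1], [450.2, 264.8], [523.0, 248.4], [517.6, 179.7]] mean [473.7 221. ] sides [ 87.1  74.6  68.9 114.3] angs [ 57.8 -12.7 -94.5 174.3]
block 790 [[276.0, 149.0], [275.0, 166.0], [200.0, 173.0], [200.0, 164.0]] 
 [[451.1, -73.2], [510.8, -63.0], [563.3, -246.6], [534.0, -256.6]] mean [ 514.8 -159.8] sides [ 60.5 190.9  31.  201.3] angs [   9.7  -74.  -161.   114.3]
slot 13 384.53846153846155 164.6153846153846 [487.68711879 214.25553572] [ 5.01861173 21.04470707] 90.48131186009373
-----
top [[523.3, 251.3], [522.6, 180.1], [451.4, 181.5], [4
[... 355 characters left out ...]
 [178.7  87.8  -2.9 -92.3]
500 [[372.0, 157.0], [395.0, 156.0], [398.0, 174.0], [371.0, 173.0]] [488.67084619 212.94130264] [59.2 59.8 66.2 53.7] [ 102.2    8.3  -83.9 -179.2]
collar top [483.30847165 -98.5217909   44.        ] scene collar [ 490.22802071 -100.53513721   44.        ]
bowtop scene corners [array([ 485.8, -118.2,   90. ]), array([477., -85.,  90.])] bow end-top pts [array([483.4, -96.1,  90. ]), array([ 486.9, -118.8,   90. ])]
(np.float64(388.7277215848378), np.float64(252.38593529420496)) (np.float64(261.2424955068493), np.float64(143.693806973736)) (np.float64(385.9358387537554), np.float64(253.16367366752974)) (np.float64(263.2137685020619), np.float64(156.10281972486683))
```

```bash
cat >> h.py <<'E'
def go(p,yaw):  # yaw of tool y, deg; prints shift/turn in tool axes from measured pose
    o=status.get_obs(); T=R.from_rotvec(o["orientation"]); a=np.radians(yaw)
    y=np.array([np.cos(a),np.sin(a),0]);z=np.array([0,0,-1.]);W=R.from_matrix(np.c_[np.cross(y,z),y,z])
    print("shift",T.inv().apply(np.array(p)-o["ee_pos"]).round(1),"turn",(T.inv()*W).as_rotvec().round(3))
def st():
    o=status.get_obs();T=R.from_rotvec(o["orientation"]).as_matrix()
    print("t",round(o["t"],2),"pos",o["ee_pos"].round(1),"yaw",np.degrees(np.arctan2(T[1,1],T[0,1])).round(2),"zax",T[:,2].round(3),"F",o["ft_force"].round(1),"M",o["moment"].round(3),"w",round(o["width"],1),"g",round(o["grasp_force"],1),"q",o["qpos"].round(3))
E
python3 -c "
from h import *
st();go((483,-101,160),16.3)"
```

```text
t 0.4 pos [ 166.6 -602.3  241.6] yaw -74.54 zax [-0.  0. -1.] F [-0.  -0.9 -0.2] M [-0.07  -0.076  0.014] w 88.1 g 0.0 q [-1.32   0.423  1.63  -0.     1.089 -0.019]
shift [ 438.6 -398.8   81.7] turn [-0.    -0.    -1.585]
```

```bash
python3 -m inch '[[[438.6,-398.8,40,0,0,-1.585,50],[438.6,-398.8,40,0,0,-1.585,50],[438.6,-398.8,40,0,0,-1.585,50],[438.6,-398.8,40,0,0,-1.585,50],[438.6,-398.8,40,0,0,-1.585,50],[438.6,-398.8,40,0,0,-1.585,50],[438.6,-398.8,40,0,0,-1.585,50],[438.6,-398.8,40,0,0,-1.585,50],[438.6,-398.8,40,0,0,-1.585,50],[438.6,-398.8,40,0,0,-1.585,50],[438.6,-398.8,40,0,0,-1.585,50],[438.6,-398.8,60,0,0,-1.585,50],[438.6,-398.8,81.7,0,0,-1.585,50],[438.6,-398.8,81.7,0,0,-1.585,50],[438.6,-398.8,81.7,0,0,-1.585,50],[438.6,-398.8,81.7,0,0,-1.585,50],[438.6,-398.8,81.7,0,0,-1.585,50]]]'; python3 -c "
from h import *
st();go((483,-101,115),16.3)
s=get('scene','pics/s1.png')['frame'];t=get('top')['frame']
f=lambda a:cv2.resize(a,None,fx=5,fy=5,interpolation=cv2.INTER_CUBIC)
cv2.imwrite('pics/c1.png',np.hstack([f(s[80:180,205:285]),f(t[200:300,355:435])])[:,:,::-1])"
```

```text
t: 2.1
ee_pos: [483.4, -102.1, 161.1]
orientation: [1.886, 2.511, 0.001]
ft_force: [0.1, -0.1, -0.3]
width: 44.2
grasp_force: 0.0
t 2.1 pos [ 483.4 -102.1  161.1] yaw 16.18 zax [ 0.002 -0.    -1.   ] F [ 0.1 -0.1 -0.3] M [-0.023 -0.057 -0.023] w 44.2 g 0.0 q [-0.232  0.352  1.976 -0.     0.812 -0.515]
shift [ 1.2 -0.1 46.1] turn [ 0.002  0.001 -0.002]
```

View pics/c1.png

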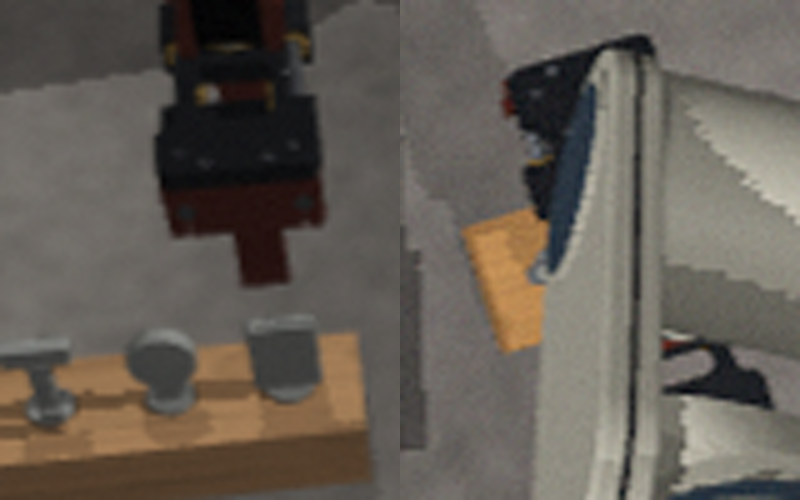

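The scene crop shows the front finger's tip at about (262,285), which is pixel (257,137). The square key's bow top is at (283,320), pixel (261,144). I'll compare these with their projections.

```bash
python3 -c "
from h import *
s=get('scene')
o=status.get_obs();p=o['ee_pos'];T=R.from_rotvec(o['orientation']).as_matrix()
for k in (22,30,36): print(k,proj(s,p+T@[0,k,19]),[proj(s,p+T@[x,k,19])[0] for x in(-10,10)])
a=np.radians(16.3);X=np.array([np.cos(a),np.sin(a),0]);Y=np.array([-X[1],X[0],0]);c=np.array([483.,-101,68])
for dy in(-18,18): print('bow top front corner',proj(s,c+5*X+dy*Y+[0,0,22]),'crop',)
for dy in(-18,18):
  u,v=proj(s,c+5*X+dy*Y+[0,0,22]);print((u-205+.5)*5,(v-80+.5)*5)
"
```

```text
22 (np.float64(258.7284749403591), np.float64(134.7514493625299)) [np.float64(254.5183844734388), np.float64(262.93034650067153)]
30 (np.float64(258.8756093961678), np.float64(137.10479765025426)) [np.float64(254.64320800307513), np.float64(263.0997043439742)]
36 (np.float64(258.9869933777668), np.float64(138.8863334634344)) [np.float64(254.7377029937789), np.float64(263.2279107414026)]
bow top front corner (np.float64(254.0288495772832), np.float64(145.63084541178327)) crop
bow top front corner (np.float64(268.3156120806513), np.float64(144.31146916042513)) crop
247.64424788641605 330.6542270589164
319.07806040325653 324.05734580212567
```

```bash
python3 -m inch '[[[1.5,0,40,0.002,0.001,-0.002,50],[1.5,0,70,0.002,0.001,-0.002,50],[1.5,0,89,0.002,0.001,-0.002,50],[1.5,0,89,0.002,0.001,-0.002,50],[1.5,0,89,0.002,0.001,-0.002,0],[1.5,0,89,0.002,0.001,-0.002,0],[1.5,0,89,0.002,0.001,-0.002,0],[1.5,0,89,0.002,0.001,-0.002,0],[1.5,0,89,0.002,0.001,-0.002,0],[1.5,0,89,0.002,0.001,-0.002,0]]]'; python3 -c "
from h import *
st();go((483,-101,175),16.3)"
```

```text
t: 3.25
ee_pos: [483.2, -99.7, 71.7]
orientation: [-1.882, -2.515, 0.001]
ft_force: [-0.2, -0.5, 7.2]
width: 9.6
grasp_force: 30.0
t 3.25 pos [483.2 -99.7  71.7] yaw 16.39 zax [-0.001  0.    -1.   ] F [-0.2 -0.5  7.2] M [ 0.005 -0.025 -0.038] w 9.6 g 30.0 q [-0.228  0.513  2.012 -0.     0.617 -0.514]
shift [  -1.1   -0.7 -103.3] turn [-0.001 -0.     0.002]
```

```bash
python3 -m inch '[[[0,0,-15,0,0,0,0],[0,0,-30,0,0,0,0],[0,0,-60,0,0,0,0],[0,0,-100,0,0,0,0],[0,0,-110,0,0,0,0],[0,0,-110,0,0,0,0],[0,0,-110,0,0,0,0]]]'; python3 -c "
from h import *
st();go((488,216.5,181),-0.4)
s=get('scene')['frame']
f=lambda a:cv2.resize(a,None,fx=5,fy=5,interpolation=cv2.INTER_CUBIC)
cv2.imwrite('pics/c2.png',f(s[60:180,195:295])[:,:,::-1])"
```

```text
t: 3.95
ee_pos: [482.2, -99.5, 180.1]
orientation: [-1.88, -2.513, 0.002]
ft_force: [-0.7, 0.1, -1.7]
width: 9.7
grasp_force: 30.0
t 3.95 pos [482.2 -99.5 180.1] yaw 16.39 zax [-0.003  0.001 -1.   ] F [-0.7  0.1 -1.7] M [-0.035 -0.083  0.022] w 9.7 g 30.0 q [-0.228  0.321  1.964 -0.     0.86  -0.514]
shift [301.5  94.8  -0.7] turn [-0.003 -0.001  0.293]
```

View pics/c2.png

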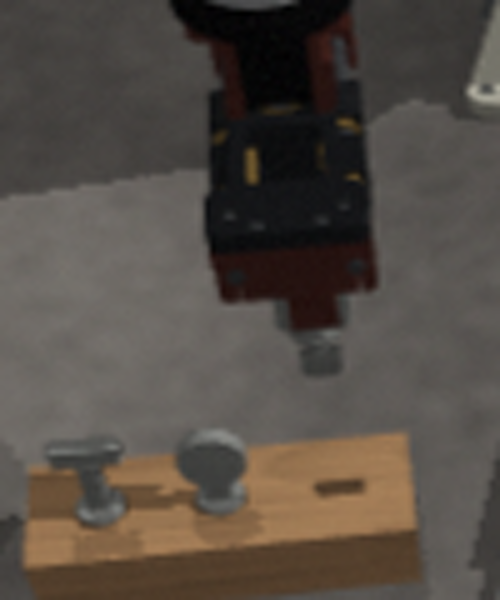

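The key hangs straight in the fingers, with its slot in the block empty at crop (340,487). I'll move over the keyway and check the alignment there.

```bash
python3 -m inch '[[[301.5,94.8,0,-0.003,-0.001,0.293,0],[301.5,94.8,0,-0.003,-0.001,0.293,0],[301.5,94.8,0,-0.003,-0.001,0.293,0],[301.5,94.8,0,-0.003,-0.001,0.293,0],[301.5,94.8,0,-0.003,-0.001,0.293,0],[301.5,94.8,0,-0.003,-0.001,0.293,0],[301.5,94.8,0,-0.003,-0.001,0.293,0],[301.5,94.8,0,-0.003,-0.001,0.293,0],[301.5,94.8,0,-0.003,-0.001,0.293,0],[301.5,94.8,18,-0.003,-0.001,0.293,0],[301.5,94.8,38,-0.003,-0.001,0.293,0],[301.5,94.8,38,-0.003,-0.001,0.293,0],[301.5,94.8,38,-0.003,-0.001,0.293,0]]]'; python3 -c "
from h import *
st();go((488,216.5,143),-0.4)
d=get('scene');s=d['frame'];t=get('top')['frame']
f=lambda a:cv2.resize(a,None,fx=8,fy=8,interpolation=cv2.INTER_CUBIC)
cv2.imwrite('pics/c3.png',np.hstack([f(s[115:190,345:420]),0*f(t[215:290,250:252])])[:,:,::-1])
p=status.get_obs()['ee_pos'];print('tip',proj(d,p-[0,0,60]),'collar',proj(d,p-[0,0,30]),'slot at z42',onz(d,263-.4,157.4-.4,42))"
```

```text
t: 5.3
ee_pos: [488.3, 215.0, 142.6]
orientation: [2.231, 2.212, -0.002]
ft_force: [1.3, -0.2, -1.3]
width: 9.8
grasp_force: 30.0
t 5.3 pos [488.3 215.  142.6] yaw -0.49 zax [-0.001 -0.001 -1.   ] F [ 1.3 -0.2 -1.3] M [-0.015 -0.093 -0.059] w 9.8 g 30.0 q [ 3.930e-01  4.320e-01  1.899e+00 -1.000e-03  8.110e-01  4.020e-01]
shift [ 1.5 -0.3 -0.4] turn [-0.001  0.001 -0.001]
tip (np.float64(386.0085723275639), np.float64(161.44434362481857)) collar (np.float64(388.0267265519351), np.float64(153.0601733109569)) slot at z42 [ 485.00384108 -102.0005155    42.        ]
```

View pics/c3.png

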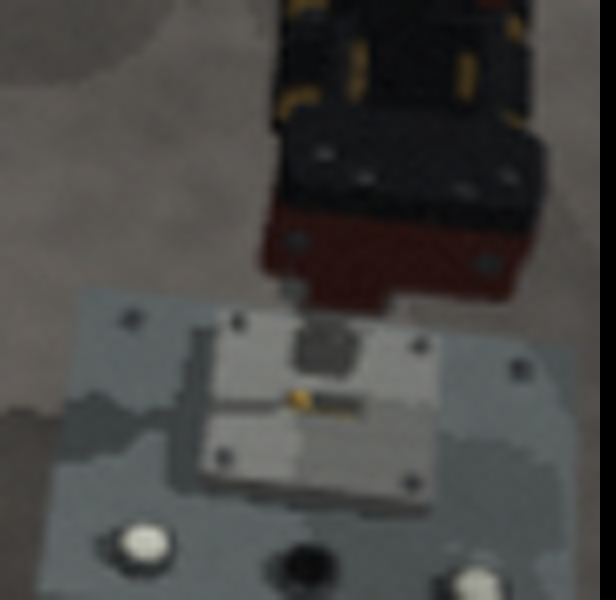

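The collar and bit sit at crop (327,350), and the slot is at (326,403). After correcting for the camera bias seen earlier, the key needs about +2.3 mm in y and −1 mm in x. I'll go down gently.

```bash
python3 -m inch '[[[2.3,-1,0,0,0,0,0],[2.3,-1,5,0,0,0,0],[2.3,-1,10,0,0,0,0],[2.3,-1,13,0,0,0,0],[2.3,-1,16,0,0,0,0],[2.3,-1,18,0,0,0,0],[2.3,-1,18,0,0,0,0]]]'; python3 -c "
from h import *
st()"
```

```text
t: 6.1
ee_pos: [487.8, 218.7, 124.8]
orientation: [2.229, 2.213, 0.001]
ft_force: [1.6, 0.5, -1.5]
width: 10.1
grasp_force: 30.0
t 6.1 pos [487.8 218.7 124.8] yaw -0.4 zax [ 0.001 -0.    -1.   ] F [ 1.6  0.5 -1.5] M [ 0.072 -0.201  0.033] w 10.1 g 30.0 q [ 3.990e-01  4.620e-01  1.906e+00 -1.000e-03  7.730e-01  4.070e-01]
```

The tip is 5 mm into the mouth with no contact force, so I'll work it down with a wiggle.

```bash
python3 -m inch '[[[0,0,1,0,0,0.05,0],[0,0,2,0,0,-0.05,0],[0,0,3,0,0,0.05,0],[0,0,4,0,0,-0.05,0],[0,0,5,0,0,0.05,0],[0,0,6,0,0,-0.05,0],[0,0,7,0,0,0.05,0],[0,0,8,0,0,-0.05,0],[0,0,8,0,0,0,0],[0,0,8,0,0,0,0]]]'; python3 -c "
from h import *
for i in range(3): st();get('top')"
```

```text
t: 7.1
ee_pos: [487.9, 218.7, 117.2]
orientation: [2.229, 2.213, 0.001]
ft_force: [0.2, -0.4, -1.3]
width: 9.8
grasp_force: 30.0
t 7.1 pos [487.9 218.7 117.2] yaw -0.43 zax [ 0.001 -0.    -1.   ] F [ 0.2 -0.4 -1.3] M [ 0.024 -0.232  0.096] w 9.8 g 30.0 q [ 3.990e-01  4.740e-01  1.909e+00 -1.000e-03  7.570e-01  4.070e-01]
t 7.15 pos [487.9 218.7 117.2] yaw -0.36 zax [ 0.001  0.    -1.   ] F [ 0.1  0.8 -0.8] M [ 0.067 -0.227  0.013] w 9.7 g 30.0 q [ 3.990e-01  4.740e-01  1.909e+00 -1.000e-03  7.570e-01  4.060e-01]
t 7.2 pos [487.9 218.7 117.2] yaw -0.34 zax [ 0.001 -0.    -1.   ] F [ 0.5  1.2 -1.8] M [ 0.063 -0.288  0.099] w 9.7 g 30.0 q [ 3.990e-01  4.740e-01  1.909e+00 -1.000e-03  7.570e-01  4.060e-01]
```

```bash
python3 -c "
from h import *
d=get('scene');s=d['frame']
f=lambda a:cv2.resize(a,None,fx=8,fy=8,interpolation=cv2.INTER_CUBIC)
cv2.imwrite('pics/c4.png',f(s[125:185,355:420])[:,:,::-1])
p=status.get_obs()['ee_pos'];print('collar',proj(d,p-[0,0,30]))"
```

```text
collar (np.float64(387.4485835594011), np.float64(160.24928949195748))
```

View pics/c4.png

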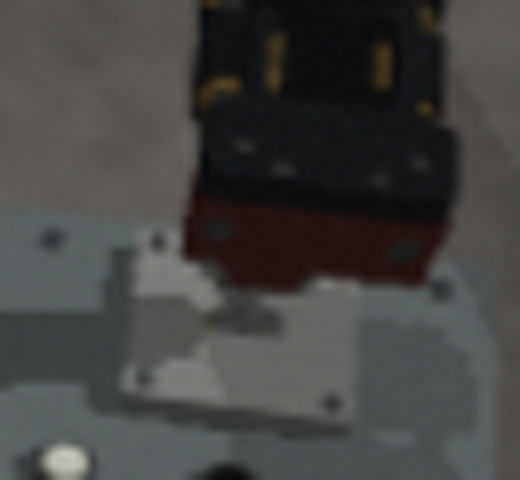

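The collar is over the slot at crop (247,310), and the slot's centre should be at about (246,323). It's aligned and entering, so I'll continue.

```bash
python3 -m inch '[[[0,0,1,0,0,0.05,0],[0,0,2,0,0,-0.05,0],[0,0,3,0,0,0.05,0],[0,0,4,0,0,-0.05,0],[0,0,5,0,0,0.05,0],[0,0,6,0,0,-0.05,0],[0,0,7,0,0,0.05,0],[0,0,8,0,0,-0.05,0],[0,0,9,0,0,0.05,0],[0,0,9,0,0,-0.05,0]]]'; python3 -c "
from h import *
st()"
```

```text
t: 8.3
ee_pos: [487.6, 218.5, 107.9]
orientation: [2.175, 2.266, 0.0]
ft_force: [2.4, 0.7, -1.4]
width: 10.1
grasp_force: 30.0
t 8.3 pos [487.6 218.5 107.9] yaw 2.34 zax [ 0. -0. -1.] F [ 2.4  0.7 -1.4] M [ 0.111 -0.514 -0.021] w 10.1 g 30.0 q [ 3.990e-01  4.900e-01  1.913e+00 -1.000e-03  7.380e-01  3.590e-01]
```

```bash
python3 -m inch '[[[0,0.5,0,0,0,0.1,0],[0,0.8,1,0,0,0,0],[0,0.8,2,0,0,0.1,0],[0,0.8,3,0,0,0,0],[0,0.8,4,0,0,0.1,0],[0,0.8,5,0,0,0,0],[0,0.8,6,0,0,0.1,0],[0,0.8,6,0,0,0.05,0],[0,0.8,6,0,0,0.05,0]]]'; python3 -c "
from h import *
st()"
```

```text
t: 9.2
ee_pos: [488.3, 218.5, 102.0]
orientation: [2.228, 2.214, -0.0]
ft_force: [0.5, 0.3, -0.7]
width: 9.9
grasp_force: 30.0
t 9.2 pos [488.3 218.5 102. ] yaw -0.34 zax [ 0. -0. -1.] F [ 0.5  0.3 -0.7] M [-0.019 -0.11   0.053] w 9.9 g 30.0 q [ 3.990e-01  5.010e-01  1.914e+00 -1.000e-03  7.270e-01  4.050e-01]
```

```bash
python3 -m inch '[[[0,0,1,0,0,0.05,0],[0,0,2,0,0,-0.05,0],[0,0,2.5,0,0,0.05,0],[0,0,2.5,0,0,0,0],[0,0,2.5,0,0,0,0]]]'; python3 -m inch '[[[0,0,1,0,0,0,0],[0,0,1,0,0,0,0],[0,0,1,0,0,0,0]]]'
```

```text
t: 9.7
ee_pos: [488.5, 218.7, 99.7]
orientation: [2.229, 2.213, 0.001]
ft_force: [-0.9, -0.3, 1.0]
width: 9.8
grasp_force: 30.0
t: 10.0
ee_pos: [488.5, 218.7, 99.7]
orientation: [2.23, 2.212, 0.001]
ft_force: [-4.1, -0.7, 12.8]
width: 9.8
grasp_force: 30.0
```

The key is seated: TCP z stops at 99.7 as predicted, with 12.8 N. Now I'll turn it clockwise, which is + about tool z, in stages.

```bash
python3 -m inch '[[[0,0,-0.4,0,0,0.1,0],[0,0,-0.4,0,0,0.2,0],[0,0,-0.4,0,0,0.3,0],[0,0,-0.4,0,0,0.4,0],[0,0,-0.4,0,0,0.5,0],[0,0,-0.4,0,0,0.6,0],[0,0,-0.4,0,0,0.7,0],[0,0,-0.4,0,0,0.8,0],[0,0,-0.4,0,0,0.8,0],[0,0,-0.4,0,0,0.8,0]]]'; python3 -c "
from h import *
st()"
```

```text
t: 11.0
ee_pos: [489.1, 218.6, 99.7]
orientation: [2.915, 1.168, 0.003]
ft_force: [-0.3, -1.4, 6.5]
width: 10.2
grasp_force: 30.0
t 11.0 pos [489.1 218.6  99.7] yaw -46.32 zax [ 0.002 -0.    -1.   ] F [-0.3 -1.4  6.5] M [-0.373  0.009 -0.059] w 10.2 g 30.0 q [ 3.990e-01  5.050e-01  1.914e+00 -1.000e-03  7.210e-01  1.208e+00]
```

```bash
python3 -m inch '[[[0,0,0,0,0,0.1,0],[0,0,0,0,0,0.2,0],[0,0,0,0,0,0.3,0],[0,0,0,0,0,0.4,0],[0,0,0,0,0,0.5,0],[0,0,0,0,0,0.6,0],[0,0,0,0,0,0.7,0],[0,0,0,0,0,0.78,0],[0,0,0,0,0,0.8,0],[0,0,0,0,0,0.8,0],[0,0,0,0,0,0.8,0]]]'; python3 -c "
from h import *
for i in range(3): st();get('scene')"
```

```text
t: 12.1
ee_pos: [489.4, 217.6, 99.7]
orientation: [3.139, -0.058, 0.004]
ft_force: [1.9, -8.0, 6.8]
width: 10.0
grasp_force: 30.0
t 12.1 pos [489.4 217.6  99.7] yaw -92.11 zax [ 0.002 -0.002 -1.   ] F [ 1.9 -8.   6.8] M [-1.594 -0.384  0.047] w 10.0 g 30.0 q [ 0.397  0.505  1.914 -0.004  0.721  2.008]
t 12.15 pos [489.4 217.6  99.7] yaw -92.1 zax [ 0.002 -0.002 -1.   ] F [ 2.  -8.4  7.3] M [-1.59  -0.396  0.053] w 9.8 g 30.0 q [ 0.398  0.505  1.914 -0.004  0.721  2.008]
t 12.2 pos [489.4 217.6  99.7] yaw -92.1 zax [ 0.003 -0.002 -1.   ] F [ 2.2 -7.8  6.7] M [-1.552 -0.425  0.06 ] w 9.9 g 30.0 q [ 0.397  0.505  1.914 -0.004  0.721  2.008]
```

The turn is about 1.60 rad. I'll relieve the 8 N side load (tool y is now world −y) and press slightly further into the stop.

```bash
python3 -m inch '[[[0,0.6,0,0,0,0.02,0],[0,1.2,0,0,0,0.05,0],[0,1.2,0,0,0,0.06,0],[0,1.2,0,0,0,0.06,0],[0,1.2,0,0,0,0.06,0],[0,1.2,0,0,0,0.06,0]]]'; python3 -c "
from h import *
for i in range(3):
  st();d=get('scene')
f=lambda a:cv2.resize(a,None,fx=8,fy=8,interpolation=cv2.INTER_CUBIC)
cv2.imwrite('pics/c5.png',f(d['frame'][125:185,355:420])[:,:,::-1])"
```

```text
t: 12.85
ee_pos: [489.5, 217.3, 99.7]
orientation: [3.138, -0.151, 0.005]
ft_force: [1.6, -2.1, 6.5]
width: 9.5
grasp_force: 30.0
t 12.85 pos [489.5 217.3  99.7] yaw -95.52 zax [ 0.003 -0.    -1.   ] F [ 1.6 -2.1  6.5] M [-0.652 -0.295  0.266] w 9.5 g 30.0 q [ 3.960e-01  5.040e-01  1.915e+00 -2.000e-03  7.200e-01  2.065e+00]
t 12.9 pos [489.5 217.3  99.7] yaw -95.52 zax [ 0.003 -0.    -1.   ] F [ 1.4 -4.2  6.6] M [-0.658 -0.264  0.338] w 9.7 g 30.0 q [ 3.960e-01  5.040e-01  1.915e+00 -2.000e-03  7.200e-01  2.065e+00]
t 12.95 pos [489.5 217.3  99.7] yaw -95.52 zax [ 0.003 -0.    -1.   ] F [ 2.1 -3.5  5.9] M [-0.664 -0.32   0.315] w 10.0 g 30.0 q [ 3.960e-01  5.040e-01  1.915e+00 -2.000e-03  7.200e-01  2.065e+00]
```

View pics/c5.png

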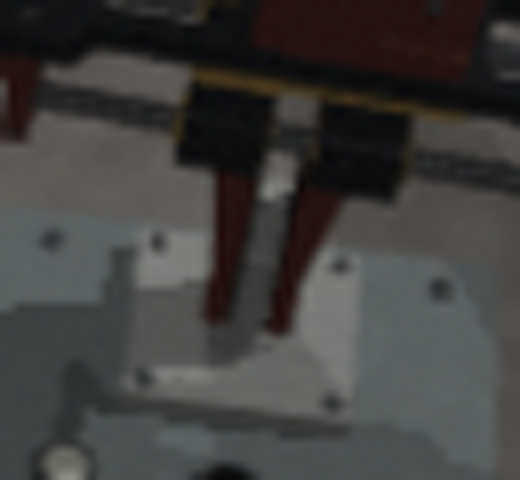

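The picture shows the bow edge-on between the fingers, with the collar flat on the plate at about (230,345). The moment rose to 0.3 N m, so the key is at its hard stop and still gripped. I'm handing it in.

```bash
python3 -c "
from h import *
print(ctrl.close_job())"
```

```text
the job is handed in; nothing more can be done
None
```

The square-bowed key is seated in the keyway, turned a quarter clockwise to its stop and still gripped at 30 N; the job was handed in at about 13 s, and no verdict came back.

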